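# Close up the tool chest

## Robot

A 6-joint arm with a two-finger parallel gripper is mounted at the origin on the work surface. World frame = base frame: x ahead of the robot, y to its left, z up, the work surface at z = 0. Lengths are in m, angles in rad, forces in N, time in s.
With the tool pointing down it reaches from about 0.35 to 0.775 m from the base axis. Payload 7.3 kg.
Tool frame: the origin (TCP) lies midway between the tips of the shut fingers; the grasp point (between the pads) lies 19 mm behind it; z points along the fingers, y is the line along which they close (so a half turn about z gives the same grasp; the last joint's range is limited). The gripper opens to 92 mm and grips with 3 to 60 N. Pads are 19 mm wide; open, the fingers measure 130 mm over their backs; the gripper's body (75 mm by 190 mm) begins 47 mm behind the grasp point.
Start: joints at [1.11, 0.342, 1.524, -0, 1.275, -0.146], TCP at [0.163, 0.499, 0.227] pointing down, gripper open.
Joint ranges: [-2.53, 2.53], [-0.77, 2.02], [0.04, 2.7], [-1, 4.14], [0.28, 2.66], [-3.11, 3.11]. Speed limits (rad/s): [2.57, 2.57, 3.14, 3.14, 3.14, 3.14].

## Interface

Orientations are given as a rotation vector (axis times angle).
In Python, from plant import ctrl, eyes gives the robot as it stands.
- The arm moves only by the tool jog_arm, never from a script. Its argument "plan" is a list of rows, each a list of 5 numbers: the shift along the tool's x, y, z each as a share of 50 mm, from -1 to 1, then the turn about the tool's z as a share of 10 degrees, from -1 to 1, then the closure, from 0 (fully open) to 1 (shut). In form: [[tx, ty, tz, turn, grip], ...]. A call has 1 to 8 rows; each row shifts and turns the commanded pose from where the row before left it, along the tool's axes as they then stand; what a row does not reach is not made up. A row lasts 1/8 s, in which the tool goes at most 62.5 mm and 10.7 degrees, less where a joint would pass 70% of its speed; a pose out of reach is approached as far as the arm can. A call with a number of a shift or a turn outside -1 to 1 is refused whole. A call with a gripper value outside its range is refused whole. The fingers move at their own pace and stop on an object; the grip force is fixed at half the most. Time passes only in rows, so rows that do not move let the fingers close. It gives the time, the measured TCP pose, the force, the opening and the grip force at its end, in the units of the state.
- ctrl.get_state(): the state, without advancing time (a new reading comes with each control period).
- eyes.snapshot(name): name is "scene" or "top" or "wrist"; returns (picture, depth): 480x640x3 uint8, red, green, blue; 480x640 float32, m along the optical axis (not along the pixel's ray), 0 where there is no reading.
- eyes.camera_params(name): a dict with "camera_matrix" (3x3 intrinsics, pixels), "eye" and "orientation" of the camera in the world; the wrist camera has in their place "hand_eye" (4x4, takes a point from camera to tool coordinates, whose origin is the TCP and whose axes are the flange's). Camera axes: x right, y up, looking along -z (the intrinsics and any distortion apply to the point x, -y, -z); pixel columns grow to the right and rows downward; lengths in m; the calibration is good to about 2 mm. The wrist camera is an equidistant fisheye: a pixel r from the principal point sees the ray r / f radians off the axis. A picture is of the moment at which its call begins: read the wrist's pose just before it. camera_params takes no time and is no camera call.
- ctrl.hand_in(): hands the job in; it is judged then, once.
The state is a dict: "t": time; "joints": joint angles; "qvel": joint speeds; "tau": joint torques, N m; "ee_pos": TCP position; "ee_rot": TCP orientation; "ft_force": force on the tool from outside, world axes, zero at the start; "torque": the same for the moment, N m; "grip_width": opening from 0.0 (shut) to 1.0 (fully open); "gripper_force": force on a finger pad.
Only numpy, scipy, OpenCV 4.12 (cv2) and the standard library are available. Lean on these libraries where they do the work, as an engineer would, in place of code of your own. Each camera call takes 0.05 s, during which the arm holds its last target. There are 200 camera calls.

## Task

The small blue tool chest on the bench has been left open. With your fingertips, pushing only from outside and without pinching or reaching into anything, push both of its drawers fully home and swing its lid down gently, without slamming it, until it lies flat and shut. Leave the tools, parts and containers in and around the chest where they are.

Things in the scene. Friction and masses are not known exactly. Their poses are not given: they have to be found in the camera images.
- chest: blue sheet-steel tool chest, fixed to the bench, 150 deep (its x) x 320 wide (y) x 100 high without the lid; origin at the centre of its underside; its -x side is the front, towards the robot, +y its left; a lid over an open tray in its top, two drawers side by side below (middles at y = +81 and -81), their fronts at x = -87 when shut
- drawer_left (a joint): how far the left (+y) drawer is out, in m: 0 fully home against a stop, grows as it slides along the chest's -x; stays where it is left; slides stiffly (about 2 N); opens to 0.07 at most. Its plain flat front has no handle, 148 wide, from 6 to 60 above the bench, 12 thick
- drawer_left_front (a point): point on the outer face of the left drawer's front, mid width, 48 above the bench; axes as the chest's; moves with the drawer
- drawer_right (a joint): the same for the right (-y) drawer
- drawer_right_front (a point): point on the outer face of the right drawer's front, mid width, 48 above the bench; axes as the chest's; moves with the drawer
- lid (a joint): opening angle of the lid in rad: 0 shut and flat, grows as its front edge rises (1.57 upright); a friction hinge (about 0.45 N m) holds it at any angle, so it must be pushed all the way down; weight about 350 g. It starts leaning forward over the chest, between about 1.0 and 1.35. Slamming means faster than 2 rad/s
- lid_hinge (a point): middle of the lid's hinge axis, which runs along the chest's y, at the top rear edge of the chest, chest x = +75, 101 above the bench; turns with the lid. The lid is a plain flat plate, no handle, 158 (hinge to front edge) x 322 wide x 6 thick; its upper (outer) face is 7 above the hinge axis when shut
- lid_edge (a point): middle of the lid's front edge on the upper (outer) face: 158 from the hinge axis along the lid and 7 off it; turns with the lid
- bushing: plain steel bushing standing upright, 28 dia x 40 high, with a 16 bore, on the bench in front of the chest, near the line between the two drawers; origin at its underside
- oil: white plastic bottle, 52 dia x 130 high, standing on the bench beside the chest (about 280 from its middle, left or right); origin at its underside
- paste: grey jar with a steel lid, 68 dia x 85 high, standing on the bench on the other side of the chest; origin at its underside
- hammer: hammer with a wooden handle, about 280 long, lying on the bench to the front right of the chest; origin on the bench under its middle
- chisel: dark flat steel chisel, 157 x 20 x 12, lying on the bench to the front left of the chest; origin on the bench under its middle
- parallel: steel bar 20 x 110 x 12 lying in the chest's top tray, well below the rim; origin at its underside
- collar: steel ring 40 dia x 14 high lying in the chest's top tray, well below the rim; origin at its underside

How it is judged:
At the end, for the whole second after the job is handed in: both drawers within 4 mm of fully home, the lid within 0.035 rad (2 degrees) of shut, all at rest, and no bystander more than 25 mm from where it began (value of joint each of drawer_left, drawer_right below 0.004 m and value of joint lid below 0.035 rad and velocity of joint drawer_left between -0.01 and 0.01 m/s and velocity of joint drawer_right between -0.01 and 0.01 m/s and velocity of joint lid between -0.05 and 0.05 rad/s and distance of each of bushing, oil, paste, hammer, chisel, parallel, collar from where it was at the start of the episode below 0.025 m); the robot touches nothing.
It fails at once if the lid is slammed (faster than 2 rad/s) (velocity of joint lid below -2 rad/s).
It fails at once if a bystander is shifted by more than 25 mm (distance of any of bushing, oil, paste, hammer, chisel, parallel, collar from where it was at the start of the episode above 0.025 m).
It fails at once if a bystander is lifted (height (world z) of any of bushing, oil, paste, hammer, chisel above 0.02 m or height (world z) of any of parallel, collar above 0.085 m).
It fails at once if a bystander is knocked over (angle between any of bushing, oil, paste's own z axis and vertical above 0.5 rad).
It fails at once if the fingers press on the underside of the lid or the inner side of a drawer (to pinch or hook it) (contact force between the fingers and lid_c1 above 1.5 N or contact force between the fingers and drawer_left_c1 above 1.5 N or contact force between the fingers and drawer_left_c2 above 1.5 N or contact force between the fingers and drawer_left_c3 above 1.5 N or contact force between the fingers and drawer_left_c4 above 1.5 N or contact force between the fingers and drawer_left_c5 above 1.5 N or contact force between the fingers and drawer_right_c1 above 1.5 N or contact force between the fingers and drawer_right_c2 above 1.5 N or contact force between the fingers and drawer_right_c3 above 1.5 N or contact force between the fingers and drawer_right_c4 above 1.5 N or contact force between the fingers and drawer_right_c5 above 1.5 N).
It also fails if it takes over 61 s, if anything falls off the work surface, if the arm or the gripper's body presses on something with over 40 N, if the wrist force passes 120 N, or if a joint passes its speed limit or range.

## Working session

There is one attempt and no reset: what is moved stays moved. The work goes in short steps, Python scripts to look and compute and a tool call to move; the robot and the scene stay as the last step left them, time stands still between calls to the robot, and variables do not carry over. Pictures are saved under pics/ and viewed, at most 10 in all, crops included, and the job is handed in when it is done.

Besides the shell and the picture viewer there is one more tool, called after "Call:" as name([rows], argument=value, ...), one row to a line, values as JSON. jog_arm: Moves the arm, as the interface text tells. Its arguments: {"type":"object","properties":{"plan":{"type":"array","items":{"type":"array","items":{"type":"number"}}}},"required":["plan"]}

```bash
ls; mkdir -p pics; cat > h.py <<'E'
import numpy as np, cv2
from scipy.spatial.transform import Rotation as R
from plant import ctrl, eyes
def cam(n):
    p=eyes.camera_params(n); return p
def orient(p):
    o=np.array(p["orientation"],float)
    return o if o.shape==(3,3) else R.from_rotvec(o).as_matrix() if o.size==3 else None
def cloud(n,depth):
    p=cam(n); K=np.array(p["camera_matrix"]); v,u=np.mgrid[0:480,0:640]
    x=(u-K[0,2])/K[0,0]; y=(v-K[1,2])/K[1,1]
    c=np.stack([x*depth,-y*depth,-depth],-1)
    return c@orient(p).T+np.array(p["eye"])
E
python3 - <<'E'
from h import *
for n in("scene","top"):
    im,d=eyes.snapshot(n); p=cam(n); print(n,p)
    cv2.imwrite(f"pics/{n}0.png",im[:,:,::-1]); np.savez(f"{n}0.npz",im=im,d=d)
print(ctrl.get_state())
E
```

```text
pics
scene {'camera_matrix': array([[571.24709782,   0.        , 318.8161574 ],
       [  0.        , 571.24709782, 249.56408017],
       [  0.        ,   0.        ,   1.        ]]), 'eye': array([0.45744075, 0.48784711, 1.01930859]), 'orientation': array([ 0.08620131, -0.70853228, -2.84864565])}
top {'camera_matrix': array([[500.77559109,   0.        , 313.51600617],
       [  0.        , 500.77559109, 251.91390015],
       [  0.        ,   0.        ,   1.        ]]), 'eye': array([ 0.40225969, -0.00315365,  0.99840763]), 'orientation': array([ 0.15008138, -0.11930838, -1.54454904])}
{'t': 0.1, 'joints': array([ 1.11002459e+00,  3.42675997e-01,  1.52489693e+00, -6.75588284e-06,
        1.27540695e+00, -1.45978629e-01]), 'qvel': array([-0.00127846, -0.00215244, -0.0032478 ,  0.00040078, -0.00048474,
       -0.00039006]), 'tau': array([ 1.73279925e-03, -4.32006025e+01, -2.44696909e+01,  7.17579480e-02,
        5.25363476e-02, -9.31564756e-06]), 'ee_pos': array([0.16236126, 0.49889065, 0.22611112]), 'ee_rot': array([-4.92369559e-01, -3.10235512e+00,  2.08229959e-03]), 'ft_force': array([-0.34436611, -0.13737464,  0.14365279]), 'torque': array([ 0.01505828,  0.01990768, -0.01616961]), 'gripper_force': 0.0, 'grip_width': 0.9995512506575531}
```

View pics/scene0.png

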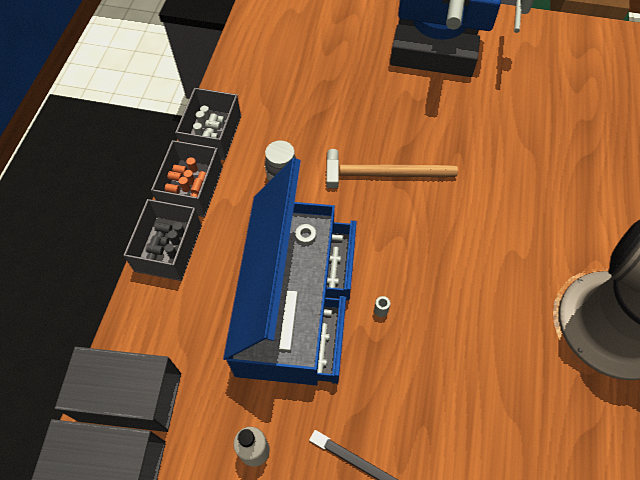

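View pics/top0.png

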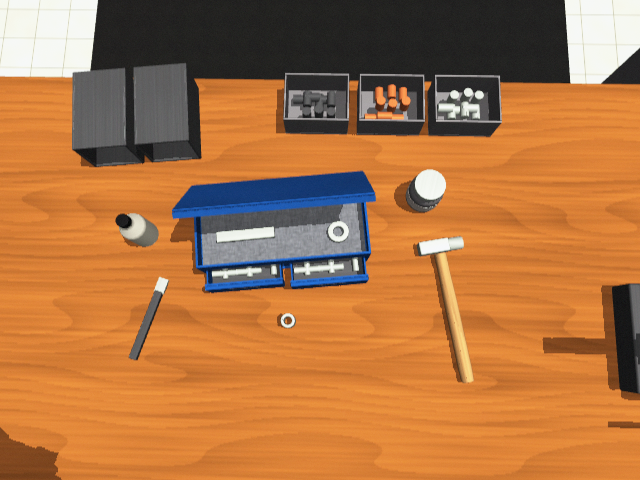

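The top view shows the chest at about (285,235), with its front toward the robot. The drawers are out, with front edges at about rows 280–288, and the lid leans forward at rows 175–215. The bushing is at (288,321), oil at (135,230), paste at (428,190), hammer at (450,310) and chisel at (150,320).

```bash
python3 - <<'E'
from h import *
from numpy.linalg import svd
for n in("top","scene"):
    f=np.load(f"{n}0.npz"); P=cloud(n,f["d"]); hsv=cv2.cvtColor(f["im"],cv2.COLOR_RGB2HSV)
    blue=cv2.inRange(hsv,(100,120,40),(125,255,255))>0
    roi=(P[...,0]>.3)&(P[...,0]<.75)&(abs(P[...,1]+0)<.45)&(f["d"]>0)
    B=P[blue&roi]; z=B[:,2]; print(n,len(B),z.min(),z.max())
    def rect(m,name):
        S=B[m]
        if len(S)<20: print(name,len(S));return
        (c,s,a)=cv2.minAreaRect((S[:,:2]*1000).astype(np.float32)); print(name,len(S),np.round(c,1),np.round(s,1),round(a,2), np.round(cv2.boxPoints((c,s,a))).tolist())
    rect((z>.095)&(z<.106),"rim"); rect((z>.052)&(z<.065),"drawertop")
    L=B[z>.115]; c=L.mean(0); nrm=svd(L-c,full_matrices=False)[2][2]; nrm*=np.sign(nrm[2])
    r=(L-c)@nrm; L2=L[abs(r)<.006]; c=L2.mean(0); nrm=svd(L2-c,full_matrices=False)[2][2]; nrm*=np.sign(nrm[2])
    print("lid n",nrm,c,"max",L[:,2].max(), "rms",((L2-c)@nrm).std(), "ang",np.arctan2(-nrm[0],nrm[2]))
    T=L[L[:,2]>L[:,2].max()-.008]; print("edge y",T[:,1].min(),T[:,1].max(),"x mean",T[:,0].mean())
    # bushing etc
    nb=(~blue)&roi&(P[...,2]>.008)&(P[...,0]<.46)
    cnt,lab,st,ce=cv2.connectedComponentsWithStats(((~blue)&roi&(P[...,2]>.008)).astype(np.uint8))
    for i in range(1,cnt):
        if st[i,4]>60:
            Q=P[lab==i]; print(np.round(Q.min(0),3),np.round(Q.max(0),3),np.round(np.median(Q,0),3),st[i,4])
E
```

```text
top 8924 -0.0022546171053842157 0.24232590267378962
rim 617 [589.4  76.6] [ 95.4 319.8] 6.19 [[525.0, 230.0], [559.0, -87.0], [654.0, -77.0], [620.0, 241.0]]
drawertop 1065 [572.2  75.2] [150.7 317.8] 6.34 [[480.0, 225.0], [515.0, -91.0], [665.0, -74.0], [630.0, 241.0]]
lid n [0.82899128 0.08904139 0.55212778] [0.64028307 0.08171781 0.19536449] max 0.24232590267378962 rms 0.0024404265611140817 ang -0.9832390355813786
edge y -0.0796217822924956 0.23828124648184115 x mean 0.6121977605392006
[ 0.662 -0.232  0.008] [ 0.726 -0.165  0.09 ] [ 0.687 -0.194  0.083] 1253
[ 0.679 -0.073  0.103] [0.714 0.213 0.14 ] [0.696 0.064 0.11 ] 184
[ 0.532 -0.08   0.062] [0.661 0.234 0.104] [0.597 0.077 0.069] 7860
[0.58  0.335 0.008] [0.629 0.385 0.133] [0.599 0.35  0.085] 990
[ 0.328 -0.29   0.008] [ 0.611 -0.188  0.03 ] [ 0.49  -0.251  0.023] 2368
[ 0.513 -0.079  0.008] [0.565 0.059 0.064] [ 0.541 -0.01   0.013] 1157
[0.504 0.086 0.008] [0.548 0.22  0.063] [0.527 0.153 0.013] 906
[0.355 0.31  0.008] [0.515 0.373 0.017] [0.431 0.343 0.011] 658
[0.423 0.051 0.008] [0.45  0.077 0.042] [0.437 0.064 0.039] 
[... 345 characters left out ...]
0.18995888] max 0.24230791677794228 rms 0.001960785452687227 ang -0.9945723477534599
edge y -0.08145617824555185 0.23933716998102128 x mean 0.6098870300125627
[ 0.666 -0.229  0.008] [ 0.728 -0.073  0.179] [ 0.699 -0.189  0.085] 795
[ 0.328 -0.285  0.008] [ 0.61  -0.186  0.032] [ 0.489 -0.247  0.024] 1792
[ 0.529 -0.081  0.064] [0.672 0.245 0.234] [0.587 0.103 0.07 ] 6840
[ 0.514 -0.082  0.008] [0.56  0.059 0.061] [ 0.536 -0.013  0.014] 925
[0.423 0.051 0.008] [0.45  0.079 0.046] [0.437 0.069 0.036] 248
[0.5   0.08  0.008] [0.542 0.231 0.095] [0.522 0.15  0.013] 959
[0.579 0.337 0.008] [0.629 0.388 0.135] [0.597 0.369 0.09 ] 1078
[0.362 0.309 0.008] [0.517 0.364 0.017] [0.444 0.34  0.012] 893
```

Call:
jog_arm([
  [0, 0, 0, -0.8, 1],
  [0, 0, 0, -0.8, 1],
  [0, 0, 0, -0.82, 1],
  [0, 0, 0, 0, 1],
])

```text
t: 0.6
ee_pos: [0.1625, 0.499, 0.2264]
ee_rot: [0.167, -3.137, 0.001]
ft_force: [-0.5, -1.4, -0.2]
grip_width: 0.614
gripper_force: 0.0
```

```bash
cat >> h.py <<'E'
C=np.array([.616,.079,0]); a=np.deg2rad(6.15); X=np.array([np.cos(a),np.sin(a),0]); Y=np.array([-np.sin(a),np.cos(a),0])
def st():
    s=ctrl.get_state(); p=s["ee_pos"]-C; M=R.from_rotvec(s["ee_rot"]).as_matrix()
    print("t",s["t"],"chest xyz mm",np.round(1000*np.array([p@X,p@Y,p[2]]),1),"yaw err deg",np.round(np.rad2deg(np.arctan2(M[:,0]@-Y,M[:,0]@-X)),2),"tilt",np.round(M[:,2],3),"F",np.round(s["ft_force"],1),"gw",round(s["grip_width"],2))
E
python3 - <<'E'
from h import *
st(); print(cam("wrist")["hand_eye"])
# drawer front positions in chest frame
f=np.load("top0.npz"); P=cloud("top",f["d"])-C; x=P@X;y=P@Y;z=P[...,2]
for s in(1,-1):
    m=(abs(y-s*.081)<.06)&(z>.05)&(z<.066)&(x<-.08)&(x>-.17); print("front x'",np.percentile(x[m],[2,10,50]),m.sum())
E
```

```text
t 0.6 chest xyz mm [-405.9  466.2  226.4] yaw err deg -0.06 tilt [-0.    -0.001 -1.   ] F [-0.5 -1.4 -0.2] gw 0.61
[[-6.26999237e-04  9.63194519e-01  2.68804624e-01  7.24409163e-02]
 [ 9.99999794e-01  6.41495794e-04  3.39052023e-05 -4.12811470e-04]
 [-1.39779731e-04  2.68804590e-01 -9.63194722e-01 -1.58178141e-01]
 [ 0.00000000e+00  0.00000000e+00  0.00000000e+00  1.00000000e+00]]
front x' [-0.11174953 -0.11100652 -0.10606844] 444
front x' [-0.11840523 -0.11786187 -0.11290802] 440
```

Call:
jog_arm([
  [-0.55, -0.9, 0, 0, 1],
  [-0.55, -0.9, 0, 0, 1],
  [-0.55, -0.9, 0, 0, 1],
  [-0.55, -0.9, 0, 0, 1],
  [-0.55, -0.9, 0, 0, 1],
  [-0.55, -0.9, 0, 0, 1],
  [-0.55, -0.9, 0, 0, 1],
  [-0.55, -0.9, 0, 0, 1],
])

```text
t: 1.6
ee_pos: [0.4207, 0.1634, 0.2268]
ee_rot: [-0.163, 3.137, 0.0]
ft_force: [1.2, 0.4, 0.3]
grip_width: 0.006
gripper_force: 0.0
```

```bash
python3 -c "from h import *; st()"
```

```text
t 1.6 chest xyz mm [-185.1  104.8  226.8] yaw err deg -0.2 tilt [ 0.  0. -1.] F [1.2 0.4 0.3] gw 0.01
```

Call:
jog_arm([
  [-0.15, -0.48, 0.5, 0, 1],
  [0, 0, 0.8, 0, 1],
  [0, 0, 0.8, 0, 1],
  [0, 0, 0.8, 0, 1],
  [0, 0, 0.65, 0, 1],
  [0, 0, 0, 0, 1],
])

```text
t: 2.35
ee_pos: [0.4283, 0.1416, 0.0475]
ee_rot: [0.164, -3.132, 0.001]
ft_force: [-0.8, 0.7, -0.8]
grip_width: 0.004
gripper_force: 0.0
```

```bash
python3 -c "from h import *; st()"
```

```text
t 2.35 chest xyz mm [-179.9   82.3   47.5] yaw err deg -0.14 tilt [-0.005 -0.001 -1.   ] F [-0.8  0.7 -0.8] gw 0.0
```

Call:
jog_arm([
  [-0.4, 0, 0, 0, 1],
  [-0.4, 0, 0, 0, 1],
  [-0.25, 0, 0, 0, 1],
  [-0.15, 0, 0, 0, 1],
  [-0.15, 0, 0, 0, 1],
  [-0.1, 0, 0, 0, 1],
  [-0.1, 0, 0, 0, 1],
  [0, 0, 0, 0, 1],
])

```text
t: 3.35
ee_pos: [0.5076, 0.1503, 0.0492]
ee_rot: [-0.169, 3.136, 0.0]
ft_force: [-0.1, 0.8, 0.6]
grip_width: 0.008
gripper_force: 0.0
```

```bash
python3 -c "from h import *; st()"
```

```text
t 3.35 chest xyz mm [-100.2   82.5   49.2] yaw err deg 0.01 tilt [ 0.001  0.    -1.   ] F [-0.1  0.8  0.6] gw 0.01
```

Call:
jog_arm([
  [-0.06, 0, 0, 0, 1],
  [-0.06, 0, 0, 0, 1],
  [-0.04, 0, 0, 0, 1],
])

```text
t: 3.72
ee_pos: [0.5114, 0.1507, 0.0489]
ee_rot: [0.169, -3.129, 0.001]
ft_force: [-15.6, -2.0, 11.9]
grip_width: 0.003
gripper_force: 8.0
```

```bash
python3 - <<'E'
from h import *
st(); im,d=eyes.snapshot("top"); cv2.imwrite("pics/top1.png",cv2.resize(im[150:330,150:400,::-1],None,fx=3,fy=3))
P=cloud("top",d)-C; x=P@X;y=P@Y;z=P[...,2]
m=(abs(y-.14)<.012)&(z>.03)&(z<.066)&(x<-.08)&(x>-.17); print(np.percentile(x[m],[2,10,50]) if m.any() else None,m.sum())
E
```

```text
t 3.725 chest xyz mm [-96.3  82.5  48.9] yaw err deg 0.03 tilt [-0.008 -0.001 -1.   ] F [-15.6  -2.   11.9] gw 0.0
None 0
```

Call:
jog_arm([
  [0.4, 0, 0, 0, 1],
  [0.6, 0, -0.2, 0, 1],
  [0, -0.3, -0.8, 0, 1],
  [0, -0.9, 0, 0, 1],
  [0, -0.9, 0, 0, 1],
  [0, -0.9, 0, 0, 1],
  [0, -0.3, 0, 0, 1],
  [0, 0, 0, 0, 1],
])

```text
t: 4.78
ee_pos: [0.4833, -0.0188, 0.0992]
ee_rot: [-0.166, 3.137, 0.0]
ft_force: [-0.8, -0.4, 0.1]
grip_width: 0.003
gripper_force: 0.0
```

```bash
python3 -c "from h import *; st()"
```

```text
t 4.775 chest xyz mm [-142.5  -83.    99.2] yaw err deg -0.1 tilt [ 0.  0. -1.] F [-0.8 -0.4  0.1] gw 0.0
```

Call:
jog_arm([
  [0, 0, 0.6, 0, 1],
  [0, 0, 0.4, 0, 1],
  [-0.2, 0, 0, 0, 1],
  [-0.2, 0, 0, 0, 1],
  [-0.2, 0, 0, 0, 1],
  [-0.15, 0, 0, 0, 1],
  [-0.1, 0, 0, 0, 1],
  [-0.06, 0, 0, 0, 1],
])

```text
t: 5.78
ee_pos: [0.5286, -0.0135, 0.0494]
ee_rot: [-0.169, 3.137, -0.0]
ft_force: [-2.3, 0.9, 1.0]
grip_width: 0.005
gripper_force: 1.0
```

Call:
jog_arm([
  [-0.05, 0, 0, 0, 1],
  [-0.02, 0, 0, 0, 1],
  [0, 0, 0, 0, 1],
])

```text
t: 6.15
ee_pos: [0.5289, -0.0135, 0.0492]
ee_rot: [0.169, -3.131, -0.0]
ft_force: [-11.6, -1.2, 8.4]
grip_width: 0.005
gripper_force: 5.7
```

```bash
python3 -c "from h import *; st()"
```

```text
t 6.15 chest xyz mm [-96.5 -82.6  49.2] yaw err deg 0.03 tilt [-0.006 -0.    -1.   ] F [-11.6  -1.2   8.4] gw 0.0
```

Call:
jog_arm([
  [0.4, 0, 0, 0, 1],
  [0.7, 0, -0.3, 0, 1],
  [0, 0.4, -0.9, 0, 1],
  [0, 0.4, -0.95, 0, 1],
  [0, 0.4, -0.95, 0, 1],
  [0, 0.4, -0.95, 0, 1],
  [0, 0, -0.95, 0, 1],
  [0, 0, 0, 0, 1],
])

```text
t: 7.15
ee_pos: [0.4705, 0.0606, 0.3032]
ee_rot: [-0.169, 3.127, -0.001]
ft_force: [-0.8, 0.4, 0.4]
grip_width: 0.006
gripper_force: 0.0
```

```bash
python3 - <<'E'
from h import *
st(); im,d=eyes.snapshot("top"); cv2.imwrite("pics/top2.png",im[:,:,::-1])
E
```

```text
t 7.15 chest xyz mm [-146.7   -2.7  303.2] yaw err deg 0.03 tilt [ 0.01 -0.   -1.  ] F [-0.8  0.4  0.4] gw 0.01
```

View pics/top2.png

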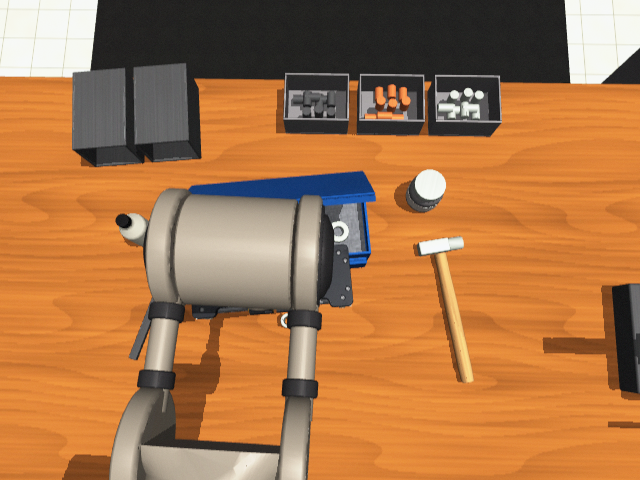

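The arm hangs in front of the lid, around (240,250). The lid and the visible items look undisturbed.

Call:
jog_arm([
  [-0.85, 0, 0, 0, 1],
  [-0.85, 0, 0, 0, 1],
  [-0.85, 0, 0, 0, 1],
  [-0.8, 0.05, 0, 0, 1],
  [0, 0, 0, 0, 1],
  [0, 0, 0.5, 0, 1],
  [0, 0, 0.4, 0, 1],
  [0, 0, 0, 0, 1],
])

```text
t: 8.2
ee_pos: [0.6329, 0.0807, 0.252]
ee_rot: [0.168, -3.132, -0.0]
ft_force: [0.2, 0.3, 0.5]
grip_width: 0.004
gripper_force: 0.0
```

```bash
python3 -c "from h import *; st()"
```

```text
t 8.2 chest xyz mm [ 1.70e+01 -2.00e-01  2.52e+02] yaw err deg -0.01 tilt [-0.005 -0.    -1.   ] F [0.2 0.3 0.5] gw 0.0
```

Call:
jog_arm([
  [0, 0, 0.3, 0, 1],
  [0, 0, 0.2, 0, 1],
  [0, 0, 0.12, 0, 1],
  [0.1, 0, 0.08, 0, 1],
  [0.1, 0, 0.08, 0, 1],
  [0, 0, 0, 0, 1],
])

```text
t: 8.95
ee_pos: [0.6241, 0.0799, 0.2152]
ee_rot: [0.169, -3.137, -0.0]
ft_force: [0.2, -0.6, -0.1]
grip_width: 0.005
gripper_force: 0.2
```

```bash
python3 -c "from h import *; st()"
```

```text
t 8.95 chest xyz mm [  8.2   0.  215.2] yaw err deg 0.01 tilt [-0.001  0.    -1.   ] F [ 0.2 -0.6 -0.1] gw 0.0
```

Call:
jog_arm([
  [0.1, 0, 0.06, 0, 1],
  [0.1, 0, 0.06, 0, 1],
  [0.1, 0, 0.09, 0, 1],
  [0.1, 0, 0.1, 0, 1],
  [0.1, 0, 0.1, 0, 1],
  [0.09, 0, 0.1, 0, 1],
  [0.08, 0, 0.11, 0, 1],
  [0.08, 0, 0.11, 0, 1],
])

```text
t: 9.95
ee_pos: [0.5871, 0.0759, 0.1783]
ee_rot: [0.169, -3.137, -0.0]
ft_force: [1.4, -0.9, 1.3]
grip_width: 0.005
gripper_force: 0.7
```

```bash
python3 - <<'E'
from h import *
st(); im,d=eyes.snapshot("scene"); cv2.imwrite("pics/scene3.png",im[:,:,::-1])
E
```

```text
t 9.95 chest xyz mm [-29.1  -0.  178.3] yaw err deg 0.02 tilt [-0.  0. -1.] F [ 1.4 -0.9  1.3] gw 0.01
```

View pics/scene3.png

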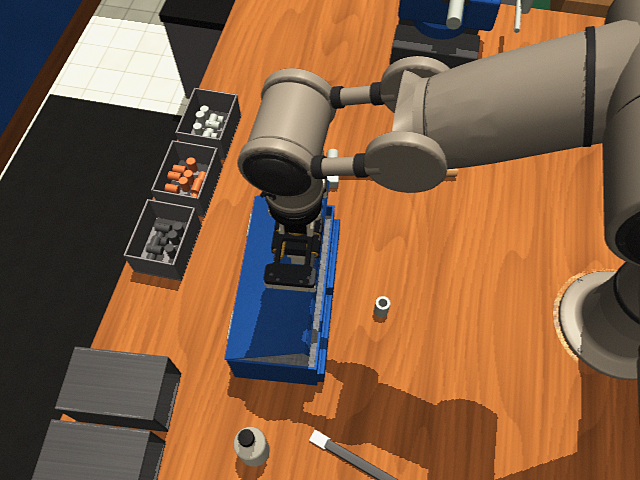

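The scene view shows the lid following the fingertips at around (290,270), now about half closed. Both drawers are flush at column 330, and the bushing has not moved from (382,307).

Call:
jog_arm([
  [0.08, 0, 0.11, 0, 1],
  [0.07, 0, 0.12, 0, 1],
  [0.06, 0, 0.12, 0, 1],
  [0.06, 0, 0.12, 0, 1],
  [0.05, 0, 0.13, 0, 1],
  [0.04, 0, 0.13, 0, 1],
  [0.04, 0, 0.13, 0, 1],
  [0.03, 0, 0.13, 0, 1],
])

```text
t: 11.0
ee_pos: [0.5659, 0.0736, 0.1288]
ee_rot: [0.169, -3.137, -0.0]
ft_force: [1.1, -0.3, 1.5]
grip_width: 0.003
gripper_force: 0.5
```

Call:
jog_arm([
  [0.03, 0, 0.13, 0, 1],
  [0.02, 0, 0.13, 0, 1],
  [0.02, 0, 0.1, 0, 1],
  [0, 0, 0.05, 0, 1],
  [0, 0, 0, 0, 1],
])

```text
t: 11.62
ee_pos: [0.5624, 0.0732, 0.1086]
ee_rot: [0.169, -3.137, -0.0]
ft_force: [-0.1, 0.4, 1.1]
grip_width: 0.007
gripper_force: 0.0
```

```bash
python3 -c "from h import *; st()"
```

```text
t 11.625 chest xyz mm [-53.9  -0.  108.6] yaw err deg 0.01 tilt [-0.001  0.    -1.   ] F [-0.1  0.4  1.1] gw 0.01
```

Call:
jog_arm([
  [0, 0, 0.03, 0, 1],
  [0, 0, 0.03, 0, 1],
  [0, 0, 0.02, 0, 1],
  [0, 0, 0, 0, 1],
])

```text
t: 12.12
ee_pos: [0.5627, 0.0732, 0.1081]
ee_rot: [-0.169, 3.135, -0.0]
ft_force: [-9.8, -0.3, 24.4]
grip_width: 0.005
gripper_force: 11.9
```

Call:
jog_arm([
  [0, 0, -0.2, 0, 1],
  [0, 0, -0.8, 0, 1],
  [0, 0, -0.9, 0, 1],
  [0.9, 0, -0.9, 0, 1],
  [0.9, 0.3, -0.3, 0, 1],
  [0.9, 0.5, 0, 0, 1],
  [0.5, 0.8, 0, 0, 1],
  [0, 0.9, 0, 0, 1],
])

```text
t: 13.12
ee_pos: [0.3894, 0.1809, 0.2596]
ee_rot: [-0.167, 3.136, 0.0]
ft_force: [-0.1, 0.6, -0.0]
grip_width: 0.006
gripper_force: 0.0
```

Call:
jog_arm([
  [0, 0.9, 0, 0, 1],
  [0, 0.9, 0, 0, 1],
  [0, 0.9, 0, 0, 1],
  [0, 0.9, 0, 0, 1],
  [0, 0.9, 0, 0, 1],
  [0, 0, 0, 0, 1],
  [0, 0, 0, 0, 1],
])

```text
t: 14.0
ee_pos: [0.3666, 0.4036, 0.2586]
ee_rot: [0.17, -3.136, 0.001]
ft_force: [0.9, 0.1, -0.1]
grip_width: 0.004
gripper_force: 0.0
```

```bash
python3 - <<'E'
from h import *
st(); im,d=eyes.snapshot("top"); cv2.imwrite("pics/top4.png",im[:,:,::-1])
P=cloud("top",d)-C; x=P@X;y=P@Y;z=P[...,2]
m=(abs(x)<.06)&(abs(y)<.14)&(z>.09)&(z<.15)
A=np.c_[x[m],y[m],np.ones(m.sum())]; print("lid slope,z",np.linalg.lstsq(A,z[m],rcond=None)[0],m.sum())
for s in(1,-1):
    m=(abs(y-s*.081)<.06)&(z>.03)&(z<.066)&(x<-.08)&(x>-.17); print("front",np.percentile(x[m],[2,10,50]) if m.any() else None,m.sum())
E
```

```text
t 14.0 chest xyz mm [-213.2  349.5  258.6] yaw err deg 0.04 tilt [-0.    -0.001 -1.   ] F [ 0.9  0.1 -0.1] gw 0.0
lid slope,z [ 1.71233561e-05 -1.55443795e-04  1.07479522e-01] 9728
front [-0.08647427 -0.08596647 -0.08467261] 311
front [-0.08660873 -0.08598309 -0.08479586] 312
```

View pics/top4.png

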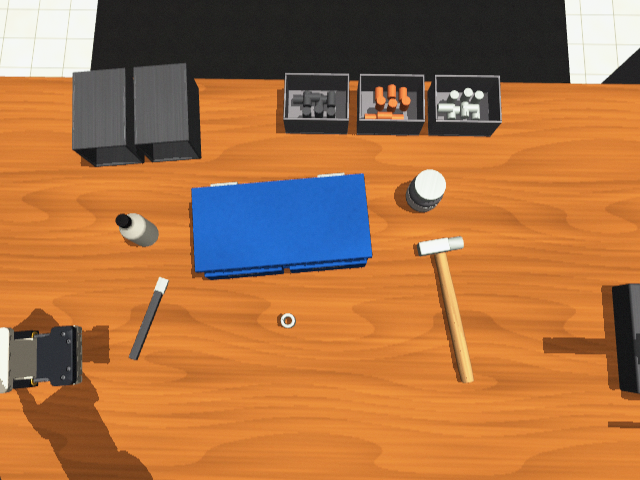

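The top view shows the lid lying flat over (282,225): slope about 0, upper face at 107.5 mm. Both drawer fronts are at x = -87, fully home. The bushing, oil, paste, hammer and chisel are where they started.

```bash
python3 -c "from plant import ctrl; print(ctrl.hand_in())"
```

```text
the job is handed in; nothing more can be done
None
```

I pushed both drawers fully home, lowered the lid gently until it lay flat and shut, and handed the job in at about 14 s; none of the items around the chest had moved in the last picture, though the two in the tray can't be seen under the lid.

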